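# Clip the climate sensor onto the display case pane

## Robot

A 7-joint arm with a two-finger parallel gripper is mounted at the origin on the work surface. World frame = base frame: x ahead of the robot, y to its left, z up, the work surface at z = 0. Lengths are in mm, angles in rad, forces in N, time in s.
With the tool pointing down it reaches from about 425 to 875 mm from the base axis. Payload 4.7 kg.
Tool frame: the origin (TCP) lies midway between the tips of the shut fingers; the grasp point (between the pads) lies 19 mm behind it; x points along the fingers, y is the direction in which the jaws open and shut, and the axes are right-handed (so a half turn about x gives the same grasp; the last joint's range is limited). The gripper opens to 87 mm and grips with 3 to 60 N. Pads are 19 mm wide; open, the fingers measure 117 mm over their backs; the gripper's body (75 mm by 190 mm) begins 51 mm behind the grasp point.
Start: joints at [1.267, 0.321, -0.07, 1.45, 0.023, 1.371, -0.057], TCP at [203.09, -617.479, 222.587] pointing down, gripper open.
Joint ranges: [-2.86, 2.86], [-0.3, 2.09], [-1.38, 1.24], [0.06, 2.45], [-1.56, 4.7], [0.09, 2.05], [-2.69, 2.69]. Speed limits (rad/s): [2.57, 2.57, 3.14, 3.14, 3.14, 3.14, 3.14].

## Interface

Orientations are given as a rotation vector (axis times angle).
In Python, from cell import readout, imaging, bot, recognise, cut_out gives the robot as it stands.
- The arm moves only by the tool arm_command, never from a script. Its argument "rows" is a list of rows, each an object of numbers: "dx", "dy", "dz": the shift along the world's x, y, z in cm; "spin": the turn about the world's z in degrees; "claw": the closure, from -1 (fully open) to 1 (shut). In form: [{"dx": .., "dy": .., "dz": .., "spin": .., "claw": ..}, ...]. A call has 1 to 5 rows; each row is the pose to reach, as a shift and turn from the pose commanded when the call began; what a row does not reach only later rows make up. A row lasts 1/10 s, in which the tool goes at most 50 mm and 8.59 degrees, less where a joint would pass 70% of its speed; a pose out of reach is approached as far as the arm can. A call with a gripper value outside its range is refused whole. The fingers move at their own pace and stop on an object; the grip force is fixed at half the most. Time passes only in rows, so rows that repeat a pose let the fingers close. It gives the time, the measured TCP pose, the force and the opening at its end, in the units of the state.
- readout.get_state(): the state, without advancing time (a new reading comes with each control period).
- imaging.grab_frame(name): name is "side" or "top"; returns (picture, depth): 480x640x3 uint8, red, green, blue; 480x640 float32, mm along the optical axis (not along the pixel's ray), 0 where there is no reading.
- imaging.calibration(name): a dict with "vertical_fov" (degrees; the focal length in pixels is half the picture's height over the tangent of half this angle, whatever the lens; pixels are square), "cx", "cy" (the principal point, pixels), "k1" (the pictures are not rectified: a ray, as slopes to the right and down, at radius r is drawn at 1 + k1 r^2 times it, then the intrinsics apply), "rvec" (rotation vector, rad) and "tvec" (3), from world to camera coordinates, as OpenCV has them. Camera axes: x right, y down, z forward; pixel columns grow to the right and rows downward; lengths in mm; the calibration is good to about 2 mm. A picture is of the moment at which its call begins. calibration takes no time and is no camera call.
- bot.job_done(): hands the job in, once; it reports no verdict.
Trained networks look in the newest picture that a camera, given by its name, has taken for a name from the list of things; names that differ only in an ending like _2 or _b are one class to them, and where a whole thing is asked for, a point or a joint stands for the part that bears it (a point fixed in the world has none). Each returns a list of dicts, best first, with "score" (0 to 1); they miss things now and then, are a little off and sometimes report something else, mostly with a low value. They report only what shows in the picture. A call takes as long as a camera call.
- recognise(target, camera): "extent" ([left, top, width, height] in pixels, round what is visible of it).
- cut_out(target, camera): "mask" (480x640 bool, what is visible of it) and "extent" ([left, top, width, height] in pixels, round what is visible of it).
The state is a dict: "time_s": time; "joints": joint angles; "joint_vel": joint speeds; "effort": joint torques, N m; "position": TCP position; "eef_rot": TCP orientation; "ft_force": force on the tool from outside, world axes, zero at the start; "ft_torque": the same for the moment, N m; "grip_width": opening from 0.0 (shut) to 1.0 (fully open).
Only numpy, scipy, OpenCV 4.12 (cv2) and the standard library are available. Lean on these libraries where they do the work, as an engineer would, in place of code of your own. Each camera call takes 0.05 s, during which the arm holds its last target. There are 200 camera calls.

## Task

Squeeze the orange wings of the climate sensor clip to open it, take it off its black dock, and clip it onto the front glass pane of the open display case, centred on the green tape, with the white sensor pod on the inside of the case. Open the clip by its wings again as it goes over the glass rather than forcing it on, lower it until the glass is deep in its jaws, let the spring close so that it grips the pane standing upright, and let go. Leave the exhibits and the other things on the table where they are.

Things in the scene. Friction and masses are not known exactly. Their poses are not given: they have to be found in the camera images.
- clip: Sprung clip, 80 g, jaws down on the dock's plate at the start. This body is the half with the white pod. Origin on the pivot (hub radius 5 mm); y along the hinge, x towards the pod, z up when closed on a 6 mm plate. Squeezing turns each half 0.25 rad, so then this frame leans 0.25 rad about -y. Heights below are from the pivot, sizes in mm.
- wing (a point): On the outer face of the pod half's flat orange wing, at (22, 0, 25) in the clip's frame; the other wing mirrors it. Each is 26 wide (y), 5 thick, flares out 0.25 rad. Closed: tops 41 high, 52 apart over the outer faces. Squeezed along x to the stop: wings upright and parallel, 30 over the outer faces, 46 high. Grip their upper 30 firmly. Nothing lies outside them above the pivot.
- clip_jaw (a joint): Opening of the clip, rad: 0 closed on a 6 mm plate (start), 0.5 squeezed to its stop, -0.14 shut on nothing. The spring (0.44 N m/rad, 0.18 N m at 0) closes it: 4 N at the wing tops begins to open it, about 12 N on the wings' flats reaches the stop; it grips a plate with about 6 N. Fingers that draw back as they open can lift the clip by up to 10 mm while it closes.
- jaw_tip (a point): Lower inner edge of the grey jaw without the pod, mid-width: (-3, 0, -46) in the clip's frame at opening 0; the other jaw mirrors it. The jaws reach from 4 to 46 below the pivot, 26 wide (y), 5 thick, inner faces flat and 6 apart at opening 0; fully squeezed the tips are 28 apart.
- pod (a point): Centre of the white sensor pod, a box 14 x 22 x 26 mm on the outer face of one jaw: at (15, 0, -27) mm in the clip's frame, reaching out to x = 22 and up to 14 below the pivot.
- dock: black dock, fixed: base 70 x 90 x 20 mm, origin under its centre, with an aluminium plate upright along its y, 6 mm thick in x, 70 mm wide in y, centred at x = 0, top 70 mm above the table. The clip sits on it with its pivot 16 mm above the plate's top, the clip's axes parallel to the dock's.
- case: open-topped display case, fixed: dark wooden plinth 240 (x) x 280 (y) x 30 mm, origin under its centre, blue floor; four clear panes, each 6 mm thick, top edges 130 mm above the table. The front pane runs along y at x = -110 mm (its middle), the side of the case nearest the robot; it is 246 mm long. The inside lies to +x of it. Exhibits inside are lower than the panes.
- mark: green tape 36 mm long folded over the top edge of the front pane, fixed, of no thickness to speak of. Origin at the middle of the pane's thickness, on its top edge, at the centre of the tape; x points across the pane into the case, y along the pane, z up.
- horse: wooden toy horse on wheels in the case, 85 x 46 x 90 mm, bystander; origin at the underside of its middle
- teacup: white teacup in the case, 64 mm wide, 50 mm high, bystander; origin at the underside of its middle
- weight: brass weight in the wooden tray, 32 mm wide, 38 mm high, bystander; origin at the underside of its middle
- toywheel: small wooden wheel in the tray, 44 mm wide, bystander; origin at the underside of its middle
- jar: amber jar, 56 mm wide, 80 mm high, bystander; origin at the underside of its middle
- magnifier: hand magnifier lying on the table, bystander; origin under the lens

How it is judged:
By the outcome, as a careful person would: the job done as asked, in the order asked, and still so for the second after the job is handed in, with the robot touching nothing.
It also fails if it takes over 42 s, if anything falls off the work surface, if the arm or the gripper's body presses on something with over 40 N, if the wrist force passes 120 N, or if a joint passes its speed limit or range.

## Working session

There is one attempt and no reset: what is moved stays moved. The work goes in short steps, Python scripts to look and compute and a tool call to move; the robot and the scene stay as the last step left them, time stands still between calls to the robot, and variables do not carry over. Pictures are saved under pics/ and viewed, about 8 in all and at most 12, crops included, and the job is handed in when it is done.

Besides the shell and the picture viewer there is one more tool, called after "Request:" by a JSON object that holds its "fn" and its "kwargs", one argument or row to a line. arm_command: Moves the arm, as the interface text tells. Its arguments: {"type":"object","properties":{"rows":{"type":"array"}},"required":["rows"]}

```bash
mkdir -p pics; ls; cat > h.py <<'E'
import numpy as np, cv2
from cell import readout, imaging, bot, recognise, cut_out
def cal(n):
    c=imaging.calibration(n); f=240/np.tan(np.radians(c["vertical_fov"])/2)
    R=cv2.Rodrigues(np.array(c["rvec"],float))[0]; t=np.array(c["tvec"],float).ravel()
    return c,f,R,t
def world(n,d,mask):
    """world points of all masked pixels with depth"""
    c,f,R,t=cal(n); v,u=np.nonzero(mask&(d>0)); z=d[v,u]
    K=np.array([[f,0,c["cx"]],[0,f,c["cy"]],[0,0,1]])
    p=cv2.undistortPoints(np.stack([u,v],1).astype(float)[:,None],K,np.array([c["k1"],0,0,0.]))[:,0]
    P=np.column_stack([p*z[:,None],z]); return (P-t)@R, u, v
def proj(n,P):
    c,f,R,t=cal(n); K=np.array([[f,0,c["cx"]],[0,f,c["cy"]],[0,0,1]])
    return cv2.projectPoints(np.array(P,float).reshape(-1,3),cv2.Rodrigues(R)[0],t,K,np.array([c["k1"],0,0,0.]))[0][:,0]
def save(im,name): cv2.imwrite("pics/"+name+".png",im[:,:,::-1])
E
python3 - <<'E'
from h import *
for n in("side","top"):
    im,d=imaging.grab_frame(n); save(im,n+"0"); np.savez(n+"0.npz",im=im,d=d)
    c,f,R,t=cal(n); print(n,f,c["k1"],"cam pos",-R.T@t,"fwd",R[2])
    for k in("clip","dock","case","mark","wing","pod","horse","jar"):
        print(k,[(round(r["score"],2),np.round(r["extent"])) for r in recognise(k,n)[:2]])
s=readout.get_state(); print({k:np.round(v,3) for k,v in s.items()})
E
```

```text
pics
side 611.7073318036153 -0.021249738228102208 cam pos [410.81432784 882.90915422 701.74210349] fwd [ 0.15854851 -0.82124943 -0.5480983 ]
clip [(0.75, array([396., 156.,  24.,  38.])), (0.58, array([196., 392.,  84.,  38.]))]
dock [(0.81, array([384., 185.,  44.,  35.])), (0.36, array([406., 158.,  16.,  36.]))]
case [(0.56, array([214., 193., 148., 147.]))]
mark [(0.39, array([358., 220.,  -3.,   9.]))]
wing []
pod [(0.74, array([397., 155.,  25.,  39.]))]
horse [(0.7, array([256., 243.,  50.,  30.])), (0.2, array([387., 432.,  36.,  32.]))]
jar [(0.84, array([319., 171.,  29.,  20.])), (0.26, array([195., 392.,  84.,  40.]))]
top 605.7835356528402 -0.10046646685724672 cam pos [ 384.74649647   16.9778625  1187.93074277] fwd [ 0.14509529 -0.02266027 -0.98915816]
clip [(0.72, array([469., 274.,  30.,  32.])), (0.68, array([443., 191.,  36.,  34.]))]
dock [(0.74, array([441., 270.,  51.,  46.]))]
case [(0.55, array([222., 124., 157., 149.]))]
mark [(0.5, array([311., 241.,  23.,  20.]))]
wing [(0.59, array([469., 270.,  30.,  34.]))]
pod [(0.79, array([470., 272.,  29.,  30.]))]
horse [(0.63, array([253., 166.,  37.,  51.])), (0.33, array([472., 290.,  16.,  11.]))]
jar [(0.73, array([470., 274.,  28.,  30.])), (0.56, array([446., 190.,  33.,  32.]))]
{'time_s': np.float64(0.9), 'joints': array([ 1.267,  0.321, -0.07 ,  1.451,  0.023,  1.371, -0.057]), 'joint_vel': array([ 0.   ,  0.002,  0.   , -0.   ,  0.   ,  0.   , -0.001]), 'effort': array([-0.0000e+00, -4.9109e+01, -4.0400e-01, -3.1277e+01, -6.4000e-02,
        3.4000e-02,  0.0000e+00]), 'position': array([ 203.089, -617.458,  222.579]), 'eef_rot': array([ 2.05 ,  0.328, -2.05 ]), 'ft_force': array([-0.054, -0.109, -0.222]), 'ft_torque': array([-0.02 ,  0.007,  0.009]), 'grip_width': np.float64(1.002)}
```

View pics/top0.png

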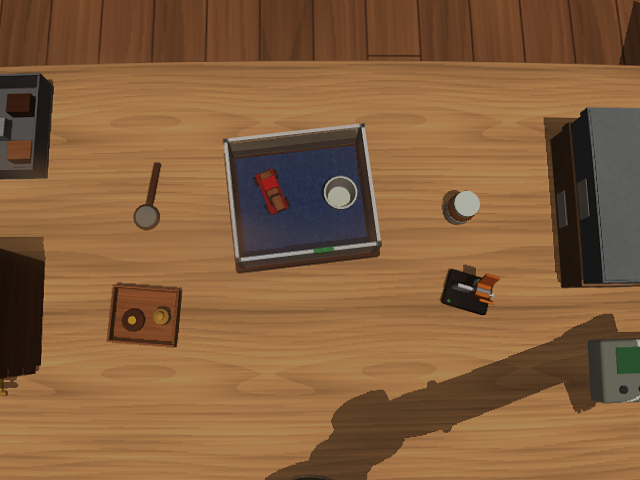

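View pics/side0.png

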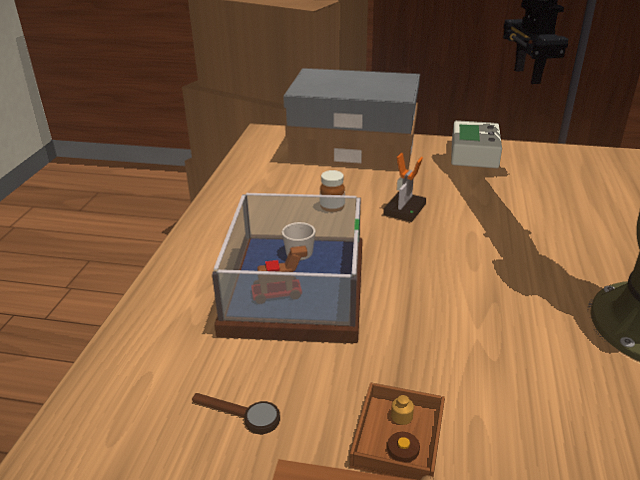

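```bash
python3 - <<'E'
from h import *
a=np.load("top0.npz");b=np.load("side0.npz")
c1=cv2.resize(a["im"][255:330,430:510],None,fx=5,fy=5,interpolation=cv2.INTER_CUBIC)
c2=cv2.resize(b["im"][145:225,375:435],None,fx=4.69,fy=4.69,interpolation=cv2.INTER_CUBIC)[:375]
save(np.hstack([c1,c2]),"crop1")
for n,z in(("top",a),("side",b)):
    im=z["im"].astype(int);d=z["d"];r,g,bl=im[...,0],im[...,1],im[...,2]
    box=np.zeros(d.shape,bool)
    if n=="top": box[255:330,430:510]=1
    else: box[145:225,375:435]=1
    org=box&(r>130)&(r>2.2*bl)&(r>1.5*g)&(bl<70)
    P,u,v=world(n,d,org); print(n,"orange",len(P))
    print(" z pct",np.percentile(P[:,2],[2,25,50,75,98]).round(1))
    hi=P[:,2]>60; P=P[hi];u=u[hi];v=v[hi]
    print(" mean",P.mean(0).round(1),"rect",cv2.minAreaRect(P[:,:2].astype(np.float32)))
    np.save(n+"_org.npy",np.column_stack([P,u,v]))
    Q,u,v=world(n,d,box); k=(Q[:,2]>15); dk=(Q[:,2]>15)&(Q[:,2]<26)&(im[v,u].max(1)<60)
    print(" dock top",dk.sum(),Q[dk].mean(0).round(1),cv2.minAreaRect(Q[dk][:,:2].astype(np.float32)))
    pl=(Q[:,2]>55)&(Q[:,2]<78)&(np.ptp(im[v,u],axis=1)<40)&(im[v,u].min(1)>90)
    print(" plate/grey",pl.sum(),cv2.minAreaRect(Q[pl][:,:2].astype(np.float32)),np.median(Q[pl],0))
    grn=(g>1.5*r)&(g>1.3*bl)&(g>60)
    m=np.zeros(d.shape,bool); m[210:290,300:400]=1
    G,u,v=world(n,d,grn&m); G0=G;k=np.abs(G[:,2]-130)<6
    print(" tape",len(G),k.sum(),G[k].mean(0).round(1),cv2.minAreaRect(G[k][:,:2].astype(np.float32)), np.percentile(G[:,2],[0,50,100]).round())
E
```

```text
top orange 175
 z pct [  0.   88.4  91.2 127.1 131.3]
 mean [ 456.2 -324.3  105.1] rect ((456.1087341308594, -323.94110107421875), (25.88844871520996, 52.243900299072266), 72.41011047363281)
 dock top 1026 [ 455.3 -304.4   20.2] ((458.6806640625, -314.7760314941406), (90.97664642333984, 70.64395141601562), 73.00112915039062)
 plate/grey 70 ((458.2147521972656, -315.79437255859375), (70.66920471191406, 6.541290283203125), 72.18077087402344) [ 463.07089333 -299.00907244   70.3454701 ]
 tape 84 83 [528.2 -29.5 130.9] ((528.0494995117188, -29.747859954833984), (7.429314136505127, 34.356414794921875), 6.329160690307617) [ 27. 131. 135.]
side orange 197
 z pct [  2.2  90.9 103.6 120.1 129.6]
 mean [ 464.2 -322.3  106.4] rect ((456.8681335449219, -322.7335510253906), (30.961633682250977, 51.46403884887695), 69.79901885986328)
 dock top 471 [ 457.  -300.6   20.5] ((458.34539794921875, -311.80670166015625), (93.25341796875, 68.30162811279297), 71.14491271972656)
 plate/grey 108 ((466.81439208984375, -303.87945556640625), (19.468069076538086, 48.72605514526367), 12.061039924621582) [ 469.58468205 -304.51766451   66.49923827]
 tape 45 38 [529.7 -28.8 131.6] ((529.4890747070312, -28.306886672973633), (5.445220947265625, 33.81507873535156), 8.261496543884277) [ 71. 131. 135.]
```

View pics/crop1.png

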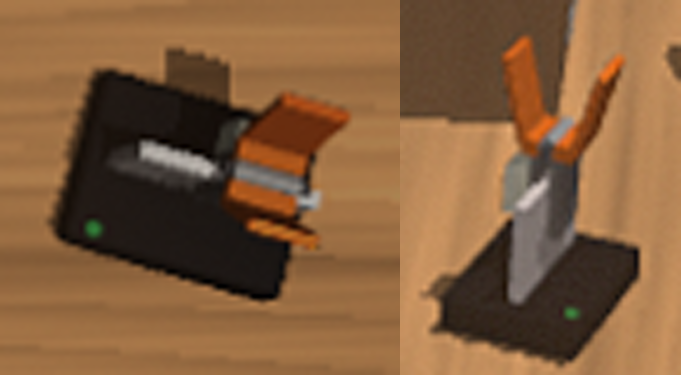

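```bash
python3 - <<'E'
from h import *
s=readout.get_state(); R=cv2.Rodrigues(np.array(s["eef_rot"],float))[0]; print(R.round(3),"tool y deg",np.degrees(np.arctan2(R[1,1],R[0,1])))
a=np.load("top0.npz"); m=np.zeros(a["d"].shape,bool); m[225:280,225:390]=1
P,u,v=world("top",a["d"],m); P=P[np.abs(P[:,2]-130)<5]
l=cv2.fitLine(P[:,:2].astype(np.float32),cv2.DIST_HUBER,0,.01,.01).ravel(); print(len(P),l,np.degrees(np.arctan(-l[0]/l[1])))
n=np.array([l[1],-l[0]])*np.sign(l[1]); 
e=P[:,:2]-l[2:]; e=P[np.abs(e@n)<5]; print(len(e),cv2.minAreaRect(e[:,:2].astype(np.float32)))
l=cv2.fitLine(e[:,:2].astype(np.float32),cv2.DIST_HUBER,0,.01,.01).ravel();print(l,np.degrees(np.arctan(-l[0]/l[1])), "x at y=-29.5:",l[2]+(-29.5-l[3])*l[0]/l[1])
E
```

```text
[[-0.     0.312 -0.95 ]
 [-0.    -0.95  -0.312]
 [-1.     0.     0.   ]] tool y deg -71.7909739598754
767 [ 9.9199384e-02 -9.9506760e-01  5.2642334e+02 -3.8125536e+00] 5.693069
573 ((525.9547729492188, -2.6720428466796875), (9.450705528259277, 259.9524230957031), 5.642508029937744)
[ 1.05867065e-01 -9.94380295e-01  5.25221985e+02 -2.98911309e+00] 6.0771236 x at y=-29.5: 528.0445
```

Request:
{"fn": "arm_command", "kwargs": {
  "rows": [
    {"dx":2.5,"dy":4,"dz":0,"spin":8,"claw":-1},
    {"dx":5,"dy":8,"dz":0,"spin":16,"claw":-1},
    {"dx":8,"dy":12,"dz":0,"spin":24,"claw":-1},
    {"dx":11,"dy":16,"dz":0,"spin":32,"claw":-1},
    {"dx":14,"dy":20,"dz":0,"spin":40,"claw":-1}
  ]
}}

```text
time_s: 1.4
position: [344.0, -415.8, 222.9]
eef_rot: [1.601, 0.896, -1.601]
ft_force: [0.5, -0.2, 0.8]
grip_width: 1.0
```

Request:
{"fn": "arm_command", "kwargs": {
  "rows": [
    {"dx":3,"dy":3,"dz":0,"spin":7,"claw":-1},
    {"dx":6,"dy":6,"dz":0,"spin":14,"claw":-1},
    {"dx":9,"dy":8.5,"dz":0,"spin":14.1,"claw":-1},
    {"dx":11.3,"dy":9.4,"dz":0,"spin":14.1,"claw":-1},
    {"dx":11.3,"dy":9.4,"dz":0,"spin":14.1,"claw":-1}
  ]
}}

```text
time_s: 1.9
position: [459.7, -320.0, 222.9]
eef_rot: [1.43, 1.05, -1.426]
ft_force: [0.2, -0.8, -0.4]
grip_width: 0.999
```

Request:
{"fn": "arm_command", "kwargs": {
  "rows": [
    {"dx":0,"dy":0,"dz":-2,"spin":0,"claw":-1},
    {"dx":0,"dy":0,"dz":-4,"spin":0,"claw":-1},
    {"dx":0,"dy":0,"dz":-6,"spin":0,"claw":-1},
    {"dx":0,"dy":0,"dz":-6,"spin":0,"claw":-1},
    {"dx":0,"dy":0,"dz":-6,"spin":0,"claw":-1}
  ]
}}

```text
time_s: 2.4
position: [455.5, -324.1, 162.9]
eef_rot: [1.433, 1.046, -1.434]
ft_force: [0.3, 0.6, 0.3]
grip_width: 0.999
```

```bash
python3 - <<'E'
from h import *
im,d=imaging.grab_frame("side"); save(cv2.resize(im[60:240,330:490],None,fx=4,fy=4,interpolation=cv2.INTER_CUBIC)[:600],"s1")
s=readout.get_state(); print(s["position"]); R=cv2.Rodrigues(np.array(s["eef_rot"],float))[0]; print(np.degrees(np.arctan2(R[1,1],R[0,1])))
E
```

```text
[ 456.11824984 -324.2457808   163.61478916]
-17.736948571281218
```

View pics/s1.png

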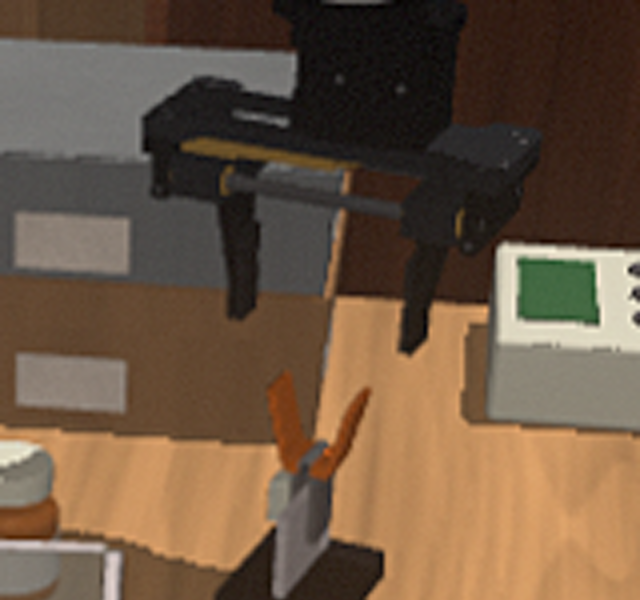

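Request:
{"fn": "arm_command", "kwargs": {
  "rows": [
    {"dx":0,"dy":0,"dz":-2,"spin":0,"claw":-1},
    {"dx":0,"dy":0,"dz":-4,"spin":0,"claw":-1},
    {"dx":0,"dy":0,"dz":-6.2,"spin":0,"claw":-1},
    {"dx":0,"dy":0,"dz":-6.2,"spin":0,"claw":-1},
    {"dx":0,"dy":0,"dz":-6.2,"spin":0,"claw":0}
  ]
}}

```text
time_s: 2.95
position: [456.6, -324.0, 101.8]
eef_rot: [1.433, 1.045, -1.433]
ft_force: [0.6, 0.4, 0.3]
grip_width: 0.961
```

Request:
{"fn": "arm_command", "kwargs": {
  "rows": [
    {"claw":0.1},
    {"claw":0.25},
    {"claw":0.5},
    {"claw":1},
    {"claw":1}
  ]
}}

```text
validation failed for argument at $.ro...
```

Request:
{"fn": "arm_command", "kwargs": {
  "rows": [
    {"claw":1},
    {"claw":1},
    {"claw":1}
  ]
}}

```text
validation failed for argument at $.ro...
```

```bash
python3 - <<'E'
from h import *
im,d=imaging.grab_frame("side"); save(cv2.resize(im[90:240,350:470],None,fx=4,fy=4,interpolation=cv2.INTER_CUBIC),"s2")
s=readout.get_state(); print(s["position"],s["grip_width"]*87,s["ft_force"])
E
```

```text
[ 457.04683382 -324.23045344  102.4155163 ] 81.18925080990246 [-0.41458646  0.13107991  0.75427159]
```

View pics/s2.png

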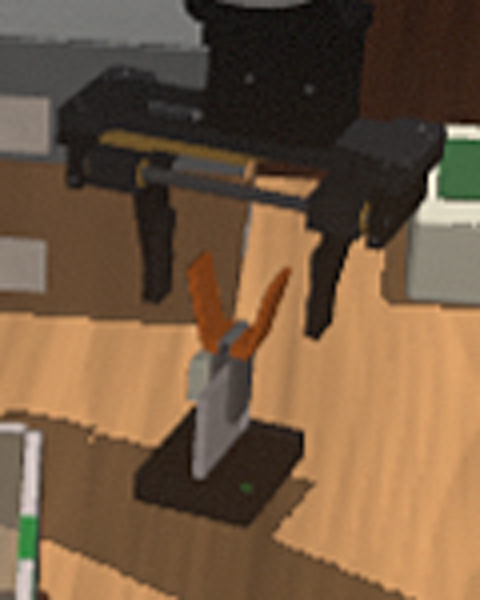

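Request:
{"fn": "arm_command", "kwargs": {
  "rows": [
    {"dx":0,"dy":0,"dz":0,"spin":0,"claw":0.1},
    {"dx":0,"dy":0,"dz":0,"spin":0,"claw":0.25},
    {"dx":0,"dy":0,"dz":0,"spin":0,"claw":0.5},
    {"dx":0,"dy":0,"dz":0,"spin":0,"claw":1},
    {"dx":0,"dy":0,"dz":0,"spin":0,"claw":1}
  ]
}}

```text
time_s: 3.5
position: [456.2, -323.5, 100.8]
eef_rot: [1.433, 1.047, -1.433]
ft_force: [-0.0, -0.3, -0.8]
grip_width: 0.497
```

Request:
{"fn": "arm_command", "kwargs": {
  "rows": [
    {"dx":0,"dy":0,"dz":0,"spin":0,"claw":1},
    {"dx":0,"dy":0,"dz":0,"spin":0,"claw":1},
    {"dx":0,"dy":0,"dz":0,"spin":0,"claw":1},
    {"dx":0,"dy":0,"dz":0,"spin":0,"claw":1},
    {"dx":0,"dy":0,"dz":0,"spin":0,"claw":1}
  ]
}}

```text
time_s: 4.0
position: [456.0, -323.4, 100.5]
eef_rot: [1.433, 1.047, -1.433]
ft_force: [-0.5, -0.4, -1.4]
grip_width: 0.339
```

```bash
python3 - <<'E'
from h import *
im,d=imaging.grab_frame("side"); save(cv2.resize(im[90:240,350:470],None,fx=4,fy=4,interpolation=cv2.INTER_CUBIC),"s3")
s=readout.get_state(); print(s["position"],s["grip_width"]*87,s["ft_force"])
E
```

```text
[ 456.07183847 -323.44175708  100.55156944] 29.665226140994317 [ 0.35099081  0.45687933 -0.49755292]
```

View pics/s3.png

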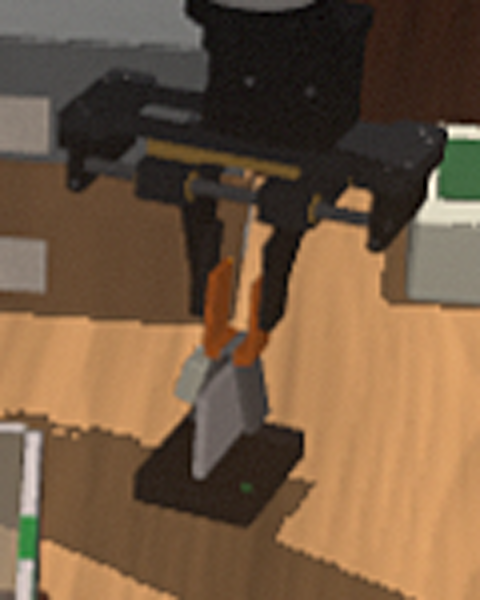

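Request:
{"fn": "arm_command", "kwargs": {
  "rows": [
    {"dx":0,"dy":0,"dz":1,"spin":0,"claw":1},
    {"dx":0,"dy":0,"dz":3,"spin":0,"claw":1},
    {"dx":0,"dy":0,"dz":6,"spin":0,"claw":1},
    {"dx":0,"dy":0,"dz":9,"spin":0,"claw":1},
    {"dx":0,"dy":0,"dz":12,"spin":0,"claw":1}
  ]
}}

```text
time_s: 4.55
position: [456.1, -323.4, 222.6]
eef_rot: [1.433, 1.046, -1.432]
ft_force: [0.3, -0.5, -1.2]
grip_width: 0.338
```

Request:
{"fn": "arm_command", "kwargs": {
  "rows": [
    {"dx":0,"dy":1,"dz":0,"spin":1,"claw":1},
    {"dx":0.5,"dy":3,"dz":0,"spin":3,"claw":1},
    {"dx":1.2,"dy":6,"dz":0,"spin":6,"claw":1},
    {"dx":2.0,"dy":9,"dz":0,"spin":9,"claw":1},
    {"dx":2.8,"dy":12,"dz":0,"spin":12,"claw":1}
  ]
}}

```text
time_s: 5.05
position: [484.5, -199.1, 219.8]
eef_rot: [1.277, 1.166, -1.277]
ft_force: [0.7, -0.2, -1.5]
grip_width: 0.339
```

Request:
{"fn": "arm_command", "kwargs": {
  "rows": [
    {"dx":0.8,"dy":3,"dz":0,"spin":3,"claw":1},
    {"dx":1.6,"dy":6,"dz":0,"spin":6,"claw":1},
    {"dx":2.4,"dy":9,"dz":0,"spin":8,"claw":1},
    {"dx":3.2,"dy":12,"dz":0,"spin":10,"claw":1},
    {"dx":3.8,"dy":14.5,"dz":0,"spin":11,"claw":1}
  ]
}}

```text
time_s: 5.55
position: [522.4, -54.1, 220.6]
eef_rot: [1.136, 1.255, -1.136]
ft_force: [0.8, -0.8, -1.5]
grip_width: 0.337
```

Request:
{"fn": "arm_command", "kwargs": {
  "rows": [
    {"dx":0.3,"dy":1.5,"dz":0,"spin":0.8,"claw":1},
    {"dx":0.6,"dy":2.9,"dz":0,"spin":0.8,"claw":1},
    {"dx":0.6,"dy":2.9,"dz":0,"spin":0.8,"claw":1},
    {"dx":0.6,"dy":2.9,"dz":0,"spin":0.8,"claw":1}
  ]
}}

```text
time_s: 5.95
position: [527.9, -29.6, 220.4]
eef_rot: [1.129, 1.258, -1.13]
ft_force: [0.3, -0.3, 0.0]
grip_width: 0.343
```

```bash
python3 - <<'E'
from h import *
s=readout.get_state(); print(s["position"],s["grip_width"]*87,s["ft_force"]); R=cv2.Rodrigues(np.array(s["eef_rot"],float))[0]; print(np.degrees(np.arctan2(R[1,1],R[0,1])))
im,d=imaging.grab_frame("side"); np.savez("side1.npz",im=im,d=d)
p=proj("side",[[528,-29.5,130]])[0].astype(int); print(p)
x0,y0=p[0]-80,p[1]-90
save(cv2.resize(im[y0:y0+150,x0:x0+160],None,fx=4,fy=4,interpolation=cv2.INTER_CUBIC),"s4")
im,d=imaging.grab_frame("top"); np.savez("top1.npz",im=im,d=d)
E
```

```text
[527.87899406 -29.60948583 220.36341561] 29.81367631283022 [ 0.25043128 -0.32531484  0.00151968]
6.172008677680003
[357 224]
```

View pics/s4.png

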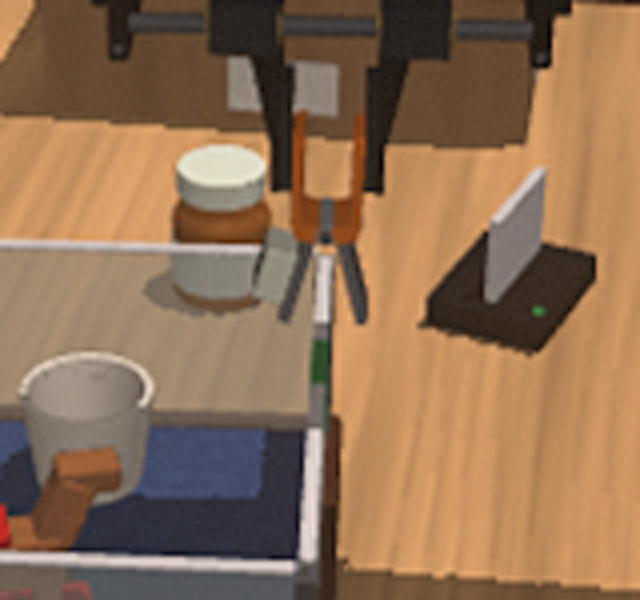

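```bash
python3 - <<'E'
from h import *
for n in("side","top"):
    z=np.load(n+"1.npz"); im=z["im"].astype(int);r,g,bl=im[...,0],im[...,1],im[...,2]
    P,u,v=world(n,z["d"],(r>100)&(r>2.2*bl)&(r>1.5*g)); P=P[(P[:,2]>190)&(P[:,2]<265)&(np.hypot(P[:,0]-528,P[:,1]+29)<60)]
    print(n,len(P)); 
    if len(P)>5: print(np.percentile(P,[3,50,97],axis=0).round(1),cv2.minAreaRect(P[:,:2].astype(np.float32)))
    P,u,v=world(n,z["d"],np.ones(r.shape,bool)); k=(P[:,2]>162)&(P[:,2]<200)&(np.hypot(P[:,0]-528,P[:,1]+29)<50); print("lower",k.sum(), np.percentile(P[k],[2,50,98],axis=0).round(1) if k.any() else"")
E
```

```text
side 265
[[512.5 -38.5 198.6]
 [530.8 -18.9 215.9]
 [540.7 -14.3 248.3]] ((527.724365234375, -28.55200958251953), (29.794004440307617, 29.00896644592285), 9.849096298217773)
lower 324 [[512.3 -38.9 165.1]
 [542.1 -18.3 183.7]
 [557.2 -13.6 199. ]]
top 0
lower 0
```

Request:
{"fn": "arm_command", "kwargs": {
  "rows": [
    {"dx":0.05,"dy":0,"dz":-1,"spin":0,"claw":1},
    {"dx":0.05,"dy":0,"dz":-2.5,"spin":0,"claw":1},
    {"dx":0.05,"dy":0,"dz":-4,"spin":0,"claw":1},
    {"dx":0.05,"dy":0,"dz":-5,"spin":0,"claw":1},
    {"dx":0.05,"dy":0,"dz":-5.5,"spin":0,"claw":1}
  ]
}}

```text
time_s: 6.55
position: [527.5, -29.5, 163.6]
eef_rot: [1.13, 1.26, -1.132]
ft_force: [-0.2, -1.0, -0.1]
grip_width: 0.34
```

Request:
{"fn": "arm_command", "kwargs": {
  "rows": [
    {"dx":0,"dy":0,"dz":-0.4,"spin":0,"claw":1},
    {"dx":0,"dy":0,"dz":-0.8,"spin":0,"claw":1},
    {"dx":0,"dy":0,"dz":-1.1,"spin":0,"claw":1},
    {"dx":0,"dy":0,"dz":-1.1,"spin":0,"claw":1}
  ]
}}

```text
time_s: 6.95
position: [529.0, -29.4, 155.1]
eef_rot: [1.13, 1.257, -1.13]
ft_force: [-0.2, 0.0, 1.9]
grip_width: 0.338
```

```bash
python3 - <<'E'
from h import *
s=readout.get_state(); print(s["position"],s["grip_width"]*87,s["ft_force"],s["ft_torque"])
im,d=imaging.grab_frame("side")
save(cv2.resize(im[150:270,287:437],None,fx=5,fy=5,interpolation=cv2.INTER_CUBIC),"s5")
E
```

```text
[529.02166519 -29.40474743 155.0837319 ] 29.370702669564793 [-0.22289991  0.04217158  1.88493653] [-0.02296509 -0.01227839 -0.03130382]
```

View pics/s5.png

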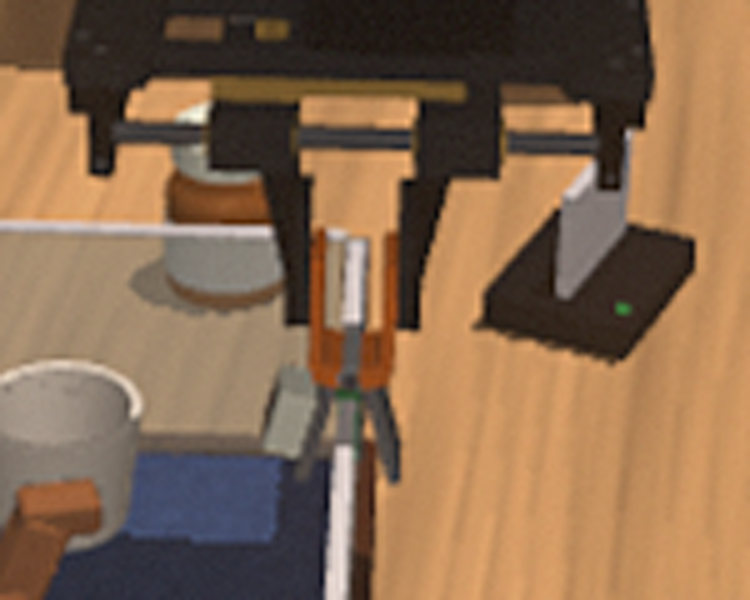

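Request:
{"fn": "arm_command", "kwargs": {
  "rows": [
    {"dx":0,"dy":0,"dz":0,"spin":0,"claw":0.25},
    {"dx":0,"dy":0,"dz":0,"spin":0,"claw":0.15},
    {"dx":0,"dy":0,"dz":0,"spin":0,"claw":0.05},
    {"dx":0,"dy":0,"dz":0,"spin":0,"claw":-0.05},
    {"dx":0,"dy":0,"dz":0,"spin":0,"claw":-0.15}
  ]
}}

```text
time_s: 7.5
position: [529.0, -29.4, 154.6]
eef_rot: [1.131, 1.257, -1.13]
ft_force: [2.0, 0.1, -0.7]
grip_width: 0.539
```

Request:
{"fn": "arm_command", "kwargs": {
  "rows": [
    {"dx":0,"dy":0,"dz":0,"spin":0,"claw":-0.25},
    {"dx":0,"dy":0,"dz":0,"spin":0,"claw":-0.4},
    {"dx":0,"dy":0,"dz":0,"spin":0,"claw":-0.8},
    {"dx":0,"dy":0,"dz":0,"spin":0,"claw":-1},
    {"dx":0,"dy":0,"dz":0,"spin":0,"claw":-1}
  ]
}}

```text
time_s: 8.0
position: [528.5, -29.5, 154.6]
eef_rot: [1.13, 1.258, -1.13]
ft_force: [-0.3, -0.2, -0.3]
grip_width: 0.885
```

Request:
{"fn": "arm_command", "kwargs": {
  "rows": [
    {"dx":0,"dy":0,"dz":0,"spin":0,"claw":-1},
    {"dx":0,"dy":0,"dz":0,"spin":0,"claw":-1},
    {"dx":0,"dy":0,"dz":0,"spin":0,"claw":-1}
  ]
}}

```text
time_s: 8.3
position: [528.6, -29.5, 154.6]
eef_rot: [1.13, 1.258, -1.13]
ft_force: [-0.7, 0.1, -0.4]
grip_width: 0.994
```

```bash
python3 - <<'E'
from h import *
s=readout.get_state(); print(s["position"],s["grip_width"]*87,s["ft_force"],s["ft_torque"])
im,d=imaging.grab_frame("side")
save(cv2.resize(im[150:270,287:437],None,fx=5,fy=5,interpolation=cv2.INTER_CUBIC),"s6")
E
```

```text
[528.58165966 -29.4806223  154.5984616 ] 86.45944461385368 [-0.68439774  0.07608662 -0.3764835 ] [-0.02564442 -0.12052522  0.01338778]
```

View pics/s6.png

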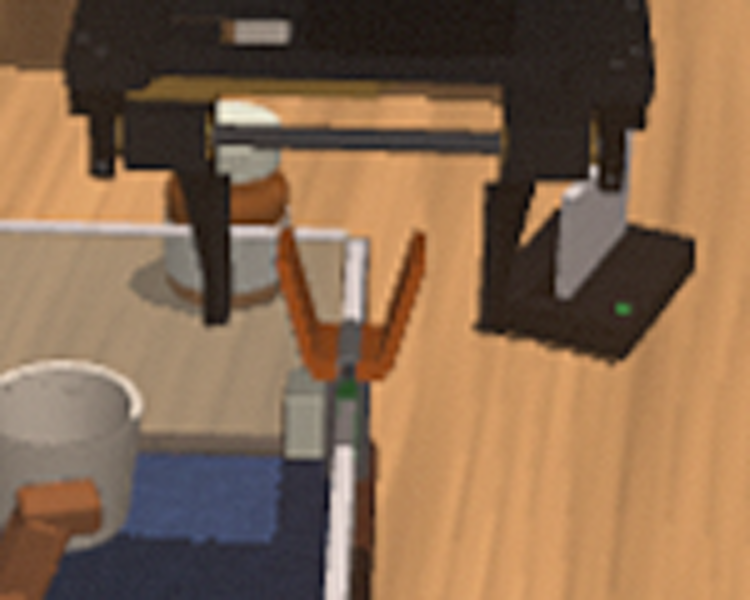

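Request:
{"fn": "arm_command", "kwargs": {
  "rows": [
    {"dx":0,"dy":0,"dz":1.5,"spin":0,"claw":-1},
    {"dx":0,"dy":0,"dz":4,"spin":0,"claw":-1},
    {"dx":0,"dy":0,"dz":7,"spin":0,"claw":-1},
    {"dx":0,"dy":0,"dz":10,"spin":0,"claw":-1},
    {"dx":0,"dy":0,"dz":13,"spin":0,"claw":-1}
  ]
}}

```text
time_s: 8.85
position: [528.6, -29.3, 287.1]
eef_rot: [1.13, 1.257, -1.129]
ft_force: [-0.1, -0.4, -0.5]
grip_width: 1.003
```

Request:
{"fn": "arm_command", "kwargs": {
  "rows": [
    {"dx":-3,"dy":-2,"dz":0,"spin":0,"claw":-1},
    {"dx":-6,"dy":-5,"dz":0,"spin":0,"claw":-1},
    {"dx":-9,"dy":-9,"dz":0,"spin":0,"claw":-1},
    {"dx":-10,"dy":-13,"dz":0,"spin":0,"claw":-1},
    {"dx":-10,"dy":-17,"dz":0,"spin":0,"claw":-1}
  ]
}}

```text
time_s: 9.35
position: [427.2, -201.1, 286.7]
eef_rot: [1.13, 1.254, -1.131]
ft_force: [1.0, 0.4, 1.4]
grip_width: 1.004
```

```bash
python3 - <<'E'
from h import *
for n in("side","top"):
    im,d=imaging.grab_frame(n); z=im; im=im.astype(int);r,g,bl=im[...,0],im[...,1],im[...,2]
    if n=="top": save(cv2.resize(z[200:290,264:384],None,fx=6,fy=6,interpolation=cv2.INTER_CUBIC),"t7")
    P,u,v=world(n,d,(r>100)&(r>2.2*bl)&(r>1.5*g)); P=P[(P[:,2]>128)&(P[:,2]<195)&(np.hypot(P[:,0]-528,P[:,1]+29)<60)]
    print(n,len(P)); print(np.percentile(P,[3,50,97],axis=0).round(1),cv2.minAreaRect(P[:,:2].astype(np.float32)))
    G,u,v=world(n,d,(g>1.5*r)&(g>1.3*bl)&(g>50)); G=G[(np.abs(G[:,2]-130)<8)&(np.hypot(G[:,0]-528,G[:,1]+29)<40)]; print("tape seen",len(G),G.min(0).round(),G.max(0).round()) if len(G) else 0
s=readout.get_state();print(s["position"],s["time_s"])
E
```

```text
side 311
[[506.  -40.  136.9]
 [536.  -19.8 152.7]
 [552.9 -13.6 183.1]] ((530.1304321289062, -29.92552947998047), (50.01447677612305, 33.60127258300781), 4.497768878936768)
tape seen 8 [525. -21. 131.] [530. -12. 134.]
top 346
[[503.9 -40.8 139.9]
 [539.2 -28.5 158.2]
 [552.8 -16.1 182.6]] ((528.2705688476562, -29.40408706665039), (51.24443435668945, 25.65226936340332), 6.157157897949219)
tape seen 4 [524. -46. 130.] [527. -13. 133.]
[ 426.95802121 -205.61113416  285.49756497] 9.45
```

View pics/t7.png

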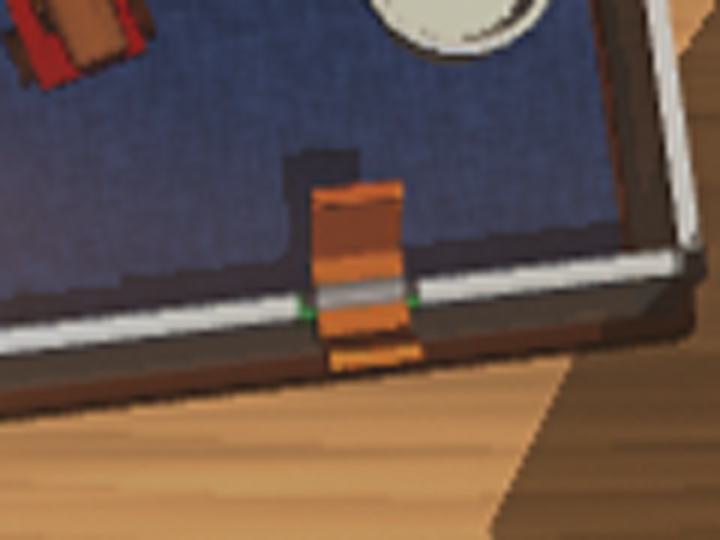

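```bash
python3 -c "
from h import *
print(bot.job_done())"
```

```text
the job is handed in; nothing more can be done
None
```

The climate sensor clip is on the front glass pane, centred on the green tape, with the white pod inside the case. I squeezed it by the wings to its stop (30 mm over the wings), lifted it off the dock, and kept it open as I lowered it over the glass. Then I let the spring close and backed the gripper well clear. The job was handed in at about 9.5 s.

**Last checks:**
- **Centring:** the top camera put the clip at (528.3, -29.4) mm and the tape at (528.1, -29.7) mm, with their angles within about 0.2°. Tape shows evenly on both sides of the clip.
- **Depth:** the pivot is about 141 mm up, so roughly 35 mm of glass is in the jaws.
- **Upright and gripping:** the side picture shows the clip closed and upright on the pane.
- **Forces:** the wrist readings I saw stayed around 2 N.

**Disagreements:** the side camera's positions differed from the top camera's by up to 2 mm, which is within the calibration error.

**Not measured:** I did not check the exhibits and other items again one by one. Nothing looked moved in the pictures.

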